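Refit the five-blade shorting plug and lock it

ROBOT

A 6-joint arm with a two-finger parallel gripper is mounted at the origin on a cart in front of the work surface, level with it; the furniture and walls round the work are solid. World frame = base frame: x ahead of the robot, y to its left, z up, the work surface at z = 0. Lengths are in m, angles in rad, forces in N, time in s.
With the tool pointing down it reaches from about 0.2 to 0.875 m from the base axis. Payload 3.4 kg.
Tool frame: the origin (TCP) lies between the finger pads; the fingertips stand 25 mm ahead of it and the grasp point (between the pads) lies 6 mm ahead of it (r.nose_length is the z of the fingertips in the tool frame, in m); z points along the fingers, y is the line along which they close (so a half turn about z gives the same grasp; the last joint's range is limited). The gripper opens to 94 mm and grips with 3 to 60 N. Pads are 16 mm wide; open, the fingers measure 119 mm over their backs; the gripper's body (75 mm by 177 mm) begins 78 mm behind the grasp point.
Start: joints at [-1.391, 0.276, 1.505, -0, 1.361, -0.121], TCP at [0.17, -0.549, 0.23] pointing down, gripper open.
Joint ranges: [-2.89, 2.89], [-0.75, 2.08], [0.22, 2.7], [-1.18, 4.32], [0.11, 2.71], [-2.7, 2.7]. Speed limits (rad/s): [2.57, 2.57, 3.14, 3.14, 3.14, 3.14].

INTERFACE

Orientations are given as a unit quaternion [w, x, y, z].
In Python, from plant import r, gripper_to, inverse_kinematics, vision, models, telemetry gives the robot as it stands. Calls block until the motion is done:
- r.move_to(position, orientation): joint-space move of the TCP to a pose.
- r.move_l(position, rot=None, vel=0.15, guard=None): straight line of the TCP; rot=None keeps the orientation; vel is the mean speed in m/s. With guard (N) it stops when the force on the tool has changed by that much, and returns True; else False.
- r.movej(angles): joint-space move.
- gripper_to(opening, f_grip=None): finger opening in m; f_grip is the grip in N (None keeps the last); returns when the fingers have stopped.
- r.hold(seconds).
- inverse_kinematics(position, orientation): joint angles nearest the present ones, or None.
- vision.snapshot(name): name is "scene" or "side" or "wrist"; returns the picture (420x560x3 uint8, red, green, blue); there is no depth.
- vision.get_calibration(name): a dict with "fx", "fy", "cx", "cy" (pixels), "position" and "orientation" of the camera in the world. Camera axes: x right, y down, z forward; pixel columns grow to the right and rows downward; lengths in m; the calibration is good to about 2 mm. A picture is of the moment at which its call begins: read the wrist's pose just before it. get_calibration takes no time and is no camera call; for the wrist camera it gives the pose at the moment of the call.
A pose or a line that the arm cannot do raises r.PlanningError and nothing moves.
- r.sign_off(): hands the job in; it is judged then, once.
Trained networks look in the newest picture that a camera, given by its name, has taken for a name from the list of things; names that differ only in an ending like _2 or _b are one class to them, and where a whole thing is asked for, a point or a joint stands for the part that bears it (a point fixed in the world has none). Each returns a list of dicts, best first, with "score" (0 to 1); they miss things now and then, are a little off and sometimes report something else, mostly with a low value. They report only what shows in the picture. A call takes as long as a camera call.
- models.boxes_of(thing, camera): "at" ([x, y, z] in m, in world coordinates, good to about 4 mm: the middle of the surface that is visible of it).
- models.regions_of(thing, camera): "pixels" (420x560 bool, what is visible of it).
- models.mark_of(thing, camera): "at" ([x, y, z] in m, in world coordinates, good to about 4 mm: a listed point, or the origin of a listed thing).
Readings, each from a call of its own:
- telemetry.current_t(): time.
- telemetry.current_joints(): joint angles.
- telemetry.current_dq(): joint speeds.
- telemetry.current_joint_efforts(): joint torques, N m.
- telemetry.current_ee_pos(): TCP position.
- telemetry.current_tool_rot(): TCP orientation.
- telemetry.current_wrist_force(): force on the tool from outside, world axes, zero at the start.
- telemetry.current_torque(): the same for the moment, N m.
- telemetry.current_opening(): finger opening in m.
- telemetry.current_finger_force(): force on a finger pad.
Only numpy, scipy, OpenCV 4.12 (cv2) and the standard library are available. Lean on these libraries where they do the work, as an engineer would, in place of code of your own. Each camera call takes 0.05 s, during which the arm holds its last target. There are 200 camera calls.

TASK

Take the blue five-blade plug off its black parking rest and push it gently, never hard, fully home into the grey slot block of the metal socket, each blade in its own slot; the block may be clamped up to 8 mm off centre along its rails, so feel for the slots. Then slide the orange latch fully over the plug's end ear to lock it, let go, and leave the tin, the solder spool and the loose board where they are.

Things in the scene. Friction and masses are not known exactly. Their poses are not given: they have to be found in the camera images.
- plug: Loose blue plug, about 90 g. Origin: middle of the blade row at tip height; z up, y along the row, x across. Five brass blades at y = 0, +-12, +-24 mm, each 4.4 mm along y, 8 mm along x, 14 mm long (z 0 to 14), tips square, barely rounded. Above them the housing (z 14 to 44) and an ear at each end out to y = +-53 mm (16 mm wide, z 14 to 22). May go in either way round.
- plug_grip (a point): Grip point on the plug's axis, 33 mm above its blade tips. Here the housing is 22 mm wide (x), 58 mm long (y), with flat sides and black ribs: grip it across the 22 mm.
- rest: Fixed black parking rest, 60 x 120 mm. Origin: centre of its underside; y along the rails. Two rails, 9 mm wide with a 14 mm gap between them, top at z = 20 mm; the plug's housing stands on the rails and its blades hang in the gap, so it lifts straight up.
- socket: Fixed aluminium socket. Origin: centre of the clamp rails, on the bench; z up, y along the slot row, x across. Base plate x +-32, y -122 to 58 mm, 6 mm thick; clamp rails to z = 22 mm hold the grey slot block. Pressing the plug on it (or the latch on the plug) with more than 20 N damages it. The orange latch is at the -y end.
- socket_mouth (a point): Middle of the rails at the height of the slot block's top (socket z = 30 mm). The block (80 mm along y, 32 mm wide) is clamped up to 8 mm to either side of here along y; this is NOT measured: feel or look for it. Across (x) it is centred. Five slots at 12 mm pitch about the block's centre, 5.8 mm long in y, 16 mm deep; walls 6.2 mm between, solid ends: blades off the slots stand on these.
- socket_home (a point): Where the blade tips (plug origin) are when the plug is fully home, if the block were centred: socket z = 16 mm, 14 mm below the mouth, housing resting hard on the block (its top then at z = 60, ear top at 38 mm). From about 7 mm depth two sprung brass strips rub on the blades and resist increasingly, to some 3 to 7 N, so the plug must be pushed in and stays when let go.
- latch (a joint): Orange latch slide, in m: 0 open, 0.024 fully over the ear (hard stop). It slides along the socket's +y against about 3 N of friction and stays where left. Its steel tongue (underside at socket z = 40 mm, tip at y = -64 mm when open) passes over the ear only if the plug is home to within 2 mm, else it strikes the ear.
- latch_grip (a point): Centre of the orange grip fin on top of the latch: 12 mm (socket x) by 20 mm (y), from socket z = 45 to 67 mm; this point is at z = 58 mm and moves with the latch. Below the fin is the latch body, 24 x 25 mm, top at z = 46 mm.
- tip_tin: Bystander: loose round tin, diameter 50 mm, 24 mm high; origin under its centre.
- solder_spool: Bystander: loose white solder spool, diameter 54 mm, 46 mm high; origin under its centre.
- supply_board: Bystander: loose small circuit board, 46 x 73 x 25 mm; origin under its centre.

How it is judged:
By the outcome, as a careful person would: the job done as asked, in the order asked, and still so for the second after the job is handed in, with the robot touching nothing.
It also fails if it takes over 72 s, if anything falls off the work surface, if the arm or the gripper's body presses on something with over 40 N, if the wrist force passes 120 N, or if a joint passes its speed limit or range.

## Working session

There is one attempt and no reset: what is moved stays moved. The work goes in short steps, each a Python script; the robot and the scene stay as the last script left them, time stands still between calls to the robot, and variables do not carry over. Pictures are saved under pics/ and viewed, at most 10 in all, crops included, and the job is handed in when it is done.

```bash
ls; mkdir -p pics
python3 - <<'E'
from plant import r,vision,models,telemetry
import cv2,numpy as np
ims=[]
for c in ["scene","side"]:
    im=vision.snapshot(c); ims.append(im)
    k=vision.get_calibration(c); print(c,k)
    for n in ["plug","plug_grip","rest","socket","socket_mouth","latch_grip","tip_tin","solder_spool","supply_board"]:
        m=models.mark_of(n,c)
        print(n,[(np.round(d["at"],4).tolist(),round(d["score"],2)) for d in m[:2]])
cv2.imwrite("pics/a.png",cv2.cvtColor(ims[0],cv2.COLOR_RGB2BGR))
cv2.imwrite("pics/b.png",cv2.cvtColor(ims[1],cv2.COLOR_RGB2BGR))
print(telemetry.current_t(), telemetry.current_tool_rot(), r.nose_length)
E
```

```text
pics
scene {'fx': 460.7394328787563, 'fy': 460.7394328787563, 'cx': 271.68719039644793, 'cy': 207.38431078292575, 'position': array([-0.18161812,  0.35355373,  0.78000026]), 'orientation': array([ 0.20450934, -0.47660807,  0.77712779, -0.35650114])}
plug [([0.5169, -0.142, 0.0086], 0.59), ([0.5146, -0.1452, 0.0381], 0.16)]
plug_grip [([0.516, -0.1455, 0.0381], 0.67)]
rest []
socket [([0.5503, 0.2216, -0.0048], 0.85)]
socket_mouth [([0.5519, 0.2247, 0.0299], 0.9)]
latch_grip [([0.5831, 0.1344, 0.0587], 0.78)]
tip_tin [([0.3953, 0.0141, 0.0008], 0.59)]
solder_spool [([0.7166, 0.033, -0.0024], 0.8)]
supply_board [([0.7048, -0.0977, 0.0029], 0.86)]
side {'fx': 462.10613771110945, 'fy': 462.10613771110945, 'cx': 276.2634525029005, 'cy': 201.2265909681515, 'position': array([0.25374615, 0.75342926, 0.52957603]), 'orientation': array([ 0.09806952, -0.14248639,  0.85049187, -0.4967329 ])}
plug [([0.5101, -0.1433, 0.0042], 0.67)]
plug_grip [([0.5166, -0.1474, 0.0359], 0.69)]
rest [([0.5181, -0.1364, 0.002], 0.72), ([0.5176, -0.15, 0.0371], 0.34)]
socket [([0.5544, 0.2241, 0.0018], 0.78)]
socket_mouth [([0.5491, 0.2287, 0.0334], 0.66)]
latch_grip [([0.5831, 0.1334, 0.0598], 0.81), ([0.7056, -0.0983, -0.0003], 0.15)]
tip_tin [([0.401, 0.0141, -0.001], 0.98)]
solder_spool [([0.718, 0.0327, -0.0], 0.84)]
supply_board [([0.7061, -0.0999, 0.0035], 0.58)]
1.0 [4.25058307e-05 9.88711468e-01 1.49832009e-01 3.78286198e-06] 0.025
```

View pics/a.png

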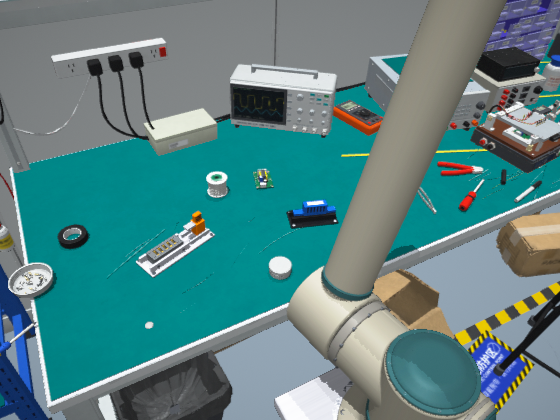

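View pics/b.png

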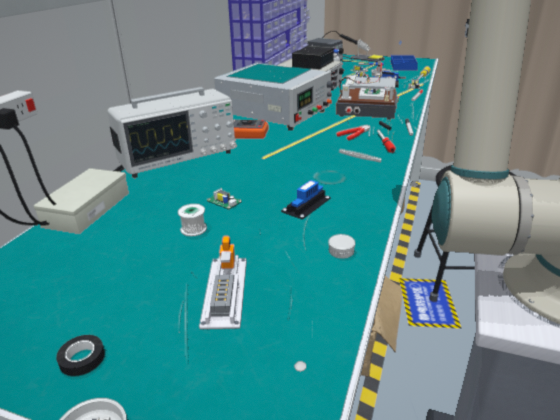

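The scene view shows the plug on its rest at about (315,210), the socket at (175,247) with the orange latch at (197,222), the tin at (280,268), the spool at (217,184) and the board at (263,178). The side view agrees. Next I'll use wrist close-ups to measure the yaw.

```bash
cat > h.py <<'E'
from plant import r,gripper_to,inverse_kinematics,vision,models,telemetry as T
import cv2,numpy as np
from scipy.spatial.transform import Rotation as R
def q(th): return np.array([0,np.cos(th/2),np.sin(th/2),0])
def save(n,im): cv2.imwrite(f"pics/{n}.png",cv2.cvtColor(im,cv2.COLOR_RGB2BGR))
def rot(o): o=np.asarray(o); return R.from_quat([o[1],o[2],o[3],o[0]]).as_matrix()
def ray(k,uv,z):
    uv=np.atleast_2d(uv).astype(float)
    d=np.c_[(uv[:,0]-k["cx"])/k["fx"],(uv[:,1]-k["cy"])/k["fy"],np.ones(len(uv))]@rot(k["orientation"]).T
    p=np.asarray(k["position"]); return p+d*((z-p[2])/d[:,2])[:,None]
def look(n):
    k=vision.get_calibration("wrist"); im=vision.snapshot("wrist"); save(n,im); return k,im
E
python3 - <<'E'
from h import *
import pickle
out={}
for n,p,th in [("w1",[.47,-.145,.26],1.57),("w2",[.53,.21,.26],1.91)]:
    r.move_to(p,q(th)); k,im=look(n); out[n]=k
    print(n,k["position"],rot(k["orientation"]).round(2).tolist(),T.current_t(),T.current_ee_pos(),T.current_joints().round(2))
    for t in ["plug","plug_grip","rest"] if n=="w1" else ["socket","socket_mouth","latch_grip"]:
        print(t,[(np.round(d["at"],4).tolist(),round(d["score"],2)) for d in models.mark_of(t,"wrist")[:2]])
pickle.dump(out,open("k.pkl","wb"))
save("c",np.vstack([cv2.imread("pics/w1.png"),cv2.imread("pics/w2.png")])[:1,:1])
E
```

```text
w1 [ 0.46972509 -0.06787848  0.41513796] [[1.0, -0.0, -0.0], [-0.0, -0.96, -0.27], [0.0, 0.27, -0.96]] 2.8833 [ 0.46990985 -0.14591816  0.25988143] [-0.44  0.13  1.62 -0.    1.39 -0.44]
plug [([0.5141, -0.1452, 0.0055], 0.64)]
plug_grip [([0.5173, -0.1408, 0.0385], 0.57)]
rest [([0.5146, -0.1392, 0.0019], 0.93)]
w2 [0.5038521  0.28254804 0.41520223] [[0.94, 0.32, 0.09], [0.33, -0.91, -0.25], [0.0, 0.27, -0.96]] 4.4333 [0.53024939 0.20872485 0.2600542 ] [ 0.25  0.25  1.46 -0.    1.42 -0.08]
socket [([0.5518, 0.2302, 0.0003], 0.7)]
socket_mouth [([0.5546, 0.2243, 0.0272], 0.79)]
latch_grip [([0.5856, 0.1325, 0.0565], 0.82)]
```

View pics/w1.png

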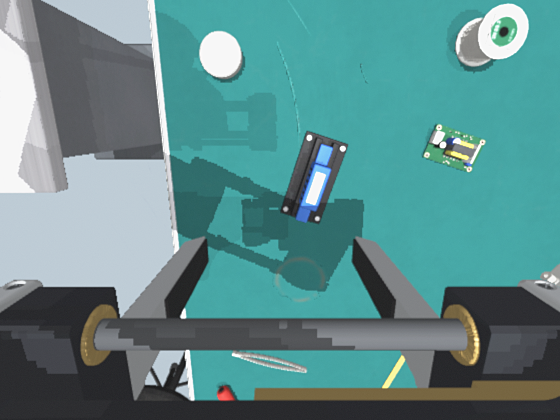

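View pics/w2.png

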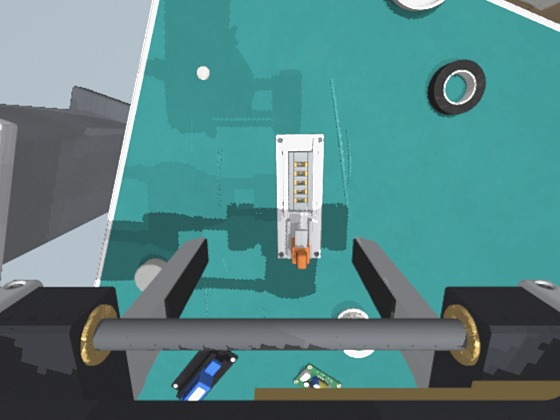

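w1 shows the plug at about (315,180), tilted roughly 17° from image vertical. w2 shows the slot block with its five brass slots at (300,165 to 201) and the latch at (301,250). I'll take closer views of both, so I can measure the slots and the plug.

Run:
```python
from h import *
import pickle
out={}
th=1.91
r.move_l([.552,.222,.14],vel=.2); k,im=look("w3"); out["w3"]=k
r.move_to([.517,-.145,.14],q(1.30)); k,im2=look("w4"); out["w4"]=k
pickle.dump(out,open("k2.pkl","wb"))
c=cv2.resize(np.hstack([im[20:330,180:420],im2[20:330,180:420]]),None,fx=1.6,fy=1.6,interpolation=cv2.INTER_CUBIC); print(c.shape,k["fx"],T.current_t())
save("d",c)
```

```text
(496, 768, 3) 297.2691720359375 6.825
```

View pics/d.png

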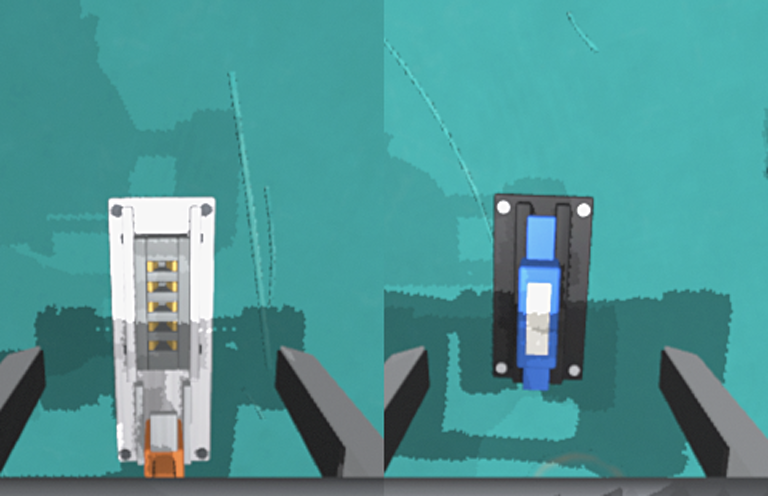

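Run:
```python
from h import *
import pickle
k=pickle.load(open("k2.pkl","rb"))
L=lambda p:np.c_[180+np.array(p)[:,0]/1.6,20+np.array(p)[:,1]/1.6]
Rr=lambda p:L(np.array(p)-[384,0])
S=ray(k["w3"],L([(117,209),(207,209),(125,454),(203,454)]),.006)*1e3
print(S.round(1)); f=lambda v:np.degrees(np.arctan2(v[1],v[0]))
print("yaw y", f(S[0]-S[2]),f(S[1]-S[3]),"x",f(S[1]-S[0]),f(S[3]-S[2]),"len",np.linalg.norm(S[0]-S[2]),np.linalg.norm(S[1]-S[0]))
W=ray(k["w3"],L([(162,276),(162,297),(162,316),(162,336),(162,370)]),.030)*1e3;print("walls",W.round(1),f(W[0]-W[3]),np.linalg.norm(W[0]-W[3]))
P=ray(k["w4"],Rr([(527,216),(553,216),(524,389),(549,389)]),.028)*1e3
print(P.round(1),"c",P.mean(0),"yaw",f(P[0]-P[2]),f(P[1]-P[3]),"len",np.linalg.norm(P[0]-P[2]),np.linalg.norm(P[1]-P[0]))
Q=ray(k["w4"],Rr([(526,283),(551,283),(526,356),(549,356)]),.050)*1e3
print(Q.round(1),"c",Q.mean(0),"yaw",f(Q[0]-Q[2]),f(Q[1]-Q[3]))
C=ray(k["w4"],Rr([(503,207),(584,210),(501,368),(574,370)]),.006)*1e3
print(C.round(1),"c",C.mean(0),f(C[0]-C[2]),f(C[1]-C[3]),f(C[1]-C[0]))
# mouth guess: middle of base plate screws: base y centre is -32mm
# automatic: brass centroid
im=cv2.cvtColor(cv2.imread("pics/w3.png"),cv2.COLOR_BGR2HSV)
m=cv2.inRange(im,(15,90,60),(32,255,255)); m[:,:255]=0;m[:,310:]=0
n,_,st,ce=cv2.connectedComponentsWithStats(m)
for s,c in zip(st[1:],ce[1:]):
    if s[4]>4: print(s[4],c.round(1),(ray(k["w3"],c,.022)*1e3).round(1))
```

```text
[[510.3 264.8   6. ]
 [561.2 282.8   6. ]
 [567.6 107.1   6. ]
 [618.8 125.1   6. ]]
yaw y 109.96977065448654 110.03532923379433 x 19.442152395111616 19.379618334019202 len 167.86444528737087 54.071964302849125
walls [[547.6 240.   30. ]
 [551.7 228.3  30. ]
 [555.6 217.4  30. ]
 [559.7 205.7  30. ]
 [567.  185.1  30. ]] 109.52771532068893 36.40539620247085
[[ 522.4  -91.2   28. ]
 [ 536.3  -95.    28. ]
 [ 491.6 -191.9   28. ]
 [ 506.4 -196.    28. ]] c [ 514.17854622 -143.51326869   28.        ] yaw 73.0289445268407 73.53260700170803 len 105.31003208298996 14.460063818190273
[[ 513.4 -123.    50. ]
 [ 526.2 -126.5   50. ]
 [ 502.  -162.9   50. ]
 [ 514.3 -166.3   50. ]] c [ 513.98946116 -144.66580634   50.        ] yaw 74.00115471436149 73.27962843680362
[[ 508.7  -84.     6. ]
 [ 555.   -98.7    6. ]
 [ 477.4 -183.4    6. ]
 [ 523.3 -197.6    6. ]] c [ 516.12702181 -140.92473111    6.        ] 72.53654746469122 72.23990849348323 -17.52322846452613
32 [274.2 185.9] [[539.9 242.2  22. ]]
34 [287.3 185.7] [[551.4 246.4  22. ]]
33 [274.4 198.4] [[544.  230.8  22. ]]
33 [287.6 198.4] [[555.8 235.   22. ]]
28 [274.7 210.9] [[548.3 219.2  22. ]]
31 [287.5 210.9] [[560.  223.3  22. ]]
25 [274.9 223.5] [[552.7 207.3  22. ]]
29 [287.6 223.1] [[564.2 211.8  22. ]]
26 [274.8 235.3] [[556.6 195.7  22. ]]
27 [287.8 235.1] [[568.6 200.1  22. ]]
603 [282.1 394. ] [[629.1  13.3  22. ]]
```

The left half of the crop shows the five slots at (162, 266 to 346) with the latch below. The right half shows the plug label at (538,320) and its ears at y=216 and y=389. The sizes check out: ear span 105 mm and wall pitch 12.1 mm. The block is about 2 mm off centre. Next I'll grasp and lift the plug.

Run:
```python
from h import *
import pickle
th=np.radians(73.3)
gripper_to(.05,30)
r.move_to([.5142,-.144,.11],q(th))
print("hit",r.move_l([.5142,-.144,.049],vel=.08,guard=6),T.current_ee_pos())
gripper_to(.015,30); print(T.current_opening(),T.current_finger_force(),T.current_wrist_force())
r.move_l([.5142,-.144,.15],vel=.1)
print(T.current_opening(),T.current_wrist_force(),T.current_t())
k,im=look("w5"); pickle.dump((k,T.current_ee_pos(),th),open("k5.pkl","wb"))
save("e",cv2.resize(im[120:340,180:400],None,fx=2.5,fy=2.5,interpolation=cv2.INTER_CUBIC))
```

```text
hit False [ 0.51463701 -0.14418284  0.04940282]
0.021575186465351517 29.969432651996613 [ 0.52083018 -0.03058663  1.90173328]
0.021733355611858532 [ 0.07941177  0.34563355 -0.75428862] 10.525
```

View pics/e.png

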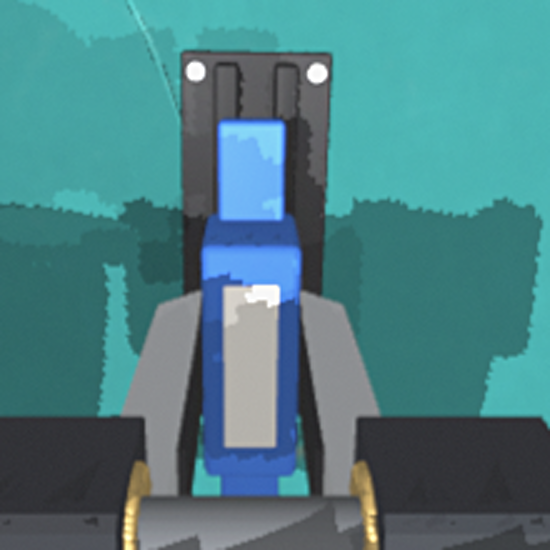

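The plug is held straight, label at (223 to 279, 285 to 448), with no visible tilt. Now I'll compute where it sits relative to the tool, which also gives the camera bias.

Run:
```python
from h import *
import pickle
k,p,th=pickle.load(open("k5.pkl","rb")); p=np.array(p); print(p)
L=lambda a:np.c_[180+np.array(a)[:,0]/2.5,120+np.array(a)[:,1]/2.5]
ey=np.array([-np.sin(th-np.pi/2),np.cos(th-np.pi/2)]);ex=np.array([ey[1],-ey[0]])
def loc(a,z):
    w=ray(k,L(a),z)[:,:2]-p[:2]; return (np.c_[w@ex,w@ey]*1e3).round(1)
print("label",loc([(223,285),(279,285),(223,448),(279,448)],p[2]+.001).tolist())
print("housing top",loc([(202,250),(300,250),(207,475),(296,475)],p[2]+.001).tolist())
print("ear",loc([(218,120),(284,120)],p[2]-.021).tolist())
```

```text
[ 0.5136777  -0.14376559  0.14918985]
label [[-6.0, 19.9], [6.4, 19.9], [-6.4, -20.9], [6.8, -20.9]]
housing top [[-10.5, 28.1], [10.9, 28.1], [-10.3, -28.3], [11.0, -28.2]]
ear [[-7.7, 53.4], [8.0, 53.4]]
```

Run:
```python
from h import *
th=np.radians(109.9); c=np.array([.5536,.2228])
r.move_l([.5142,-.144,.16],vel=.2)
r.move_to([*c,.12],q(th))
r.move_l([*c,.085],vel=.06); r.hold(.3)
e=np.array(T.current_ee_pos()); print(e,T.current_tool_rot(),T.current_wrist_force(),T.current_t())
hit=r.move_l([*c,.067],vel=.02,guard=3)
print(hit,T.current_ee_pos(),T.current_wrist_force()); r.hold(.2)
print(T.current_ee_pos(),T.current_wrist_force(),T.current_torque(),T.current_t())
```

```text
[0.55379465 0.22290477 0.08537521] [2.38927377e-04 5.74257001e-01 8.18675001e-01 2.85911696e-04] [ 0.06305596 -0.0935761  -0.66943588] 13.2417
False [0.55362701 0.2228222  0.06707367] [-0.31864856  0.41200099 -0.24957668]
[0.55362517 0.22279333 0.06711895] [ 1.33833467  0.60650188 -1.24023902] [-0.02655445 -0.06997604 -0.02567177] 14.4917
```

The plug entered the slots on the first try: tips 6 mm deep, almost no force. Now I'll push gently to home.

Run:
```python
from h import *
c=np.array([.5536,.2228])
for z in [.064,.061,.0598,.0592,.0587,.0582,.0577]:
    h=r.move_l([*c,z],vel=.012,guard=8)
    f=T.current_wrist_force(); print(z,h,np.round(T.current_ee_pos(),4),np.round(f,2),T.current_finger_force())
    if f[2]>11: break
r.hold(.3); print(np.round(T.current_ee_pos(),4),np.round(T.current_wrist_force(),2),T.current_t())
```

```text
0.064 False [0.5538 0.2229 0.064 ] [0.65 0.68 0.11] 29.970969557762146
0.061 False [0.5538 0.2228 0.0612] [-0.06  0.18  3.35] 29.972992837429047
0.0598 False [0.5539 0.2228 0.0601] [0.06 0.35 4.87] 29.973753690719604
0.0592 False [0.5539 0.2228 0.0595] [0.91 0.52 5.25] 29.97405856847763
0.0587 False [0.554  0.2229 0.0592] [-0.7   0.22  6.5 ] 29.974503815174103
0.0582 False [0.554  0.2229 0.0592] [-0.22 -0.01  8.28] 29.97494727373123
0.0577 False [0.554  0.2229 0.0592] [-1.08 -0.51 11.63] 29.97544974088669
[0.554  0.2229 0.0592] [-1.97 -0.34 11.67] 16.8417
```

The plug is home: depth 14 mm, hard stop, 11.7 N at most. I'll release it and take a look at the plug and the latch fin.

Run:
```python
from h import *
import pickle
c=np.array([.5540,.2228])
r.move_l([*c,.0592],vel=.02); print(T.current_wrist_force())
gripper_to(.045,10); r.move_l([*c,.10],vel=.08)
th=np.radians(109.9); ey=np.array([np.cos(th),np.sin(th)])
r.move_l([*(c-.085*ey),.16],vel=.15); r.hold(.2)
p=T.current_ee_pos(); k,im=look("w6"); pickle.dump((k,p,th),open("k6.pkl","wb"))
print([(np.round(d["at"],4).tolist(),round(d["score"],2)) for d in models.mark_of("latch_grip","wrist")[:2]],p,T.current_t())
save("f",cv2.resize(im[60:330,180:400],None,fx=2.2,fy=2.2,interpolation=cv2.INTER_CUBIC))
```

```text
[-0.51554903  0.58185649  4.95954817]
[([0.5859, 0.132, 0.0566], 0.58), ([0.7066, -0.1039, -0.0004], 0.23)] [0.58223825 0.14352316 0.15927996] 19.4583
```

View pics/f.png

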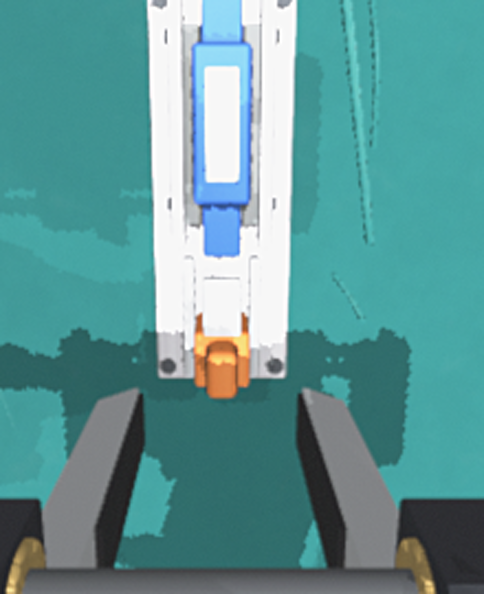

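The plug is seated on the block, label at (222,125), near ear at (222,232). The latch is open, its fin at (222,340 to 397), in line with the plug.

Run:
```python
from h import *
import pickle
k,p,th=pickle.load(open("k6.pkl","rb")); p=np.array(p)
L=lambda a:np.c_[180+np.array(a)[:,0]/2.2,60+np.array(a)[:,1]/2.2]
ey=np.array([np.cos(th),np.sin(th)]);ex=np.array([ey[1],-ey[0]]); c=np.array([.5540,.2228])
for a,z in [([(208,397),(237,397),(222,370),(222,337)],.067),([(205,255),(239,255)],.038),([(205,67),(241,67),(205,183),(239,183)],.060),([(167,366),(276,366)],.006)]:
    w=ray(k,L(a),z)[:,:2]-c; print(z,(np.c_[w@ex,w@ey]*1e3).round(1).tolist())
w=np.array([.5855,.1325])-c; print(w@ex,w@ey)
```

```text
0.067 [[-5.5, -105.0], [6.3, -105.0], [0.2, -93.4], [0.2, -79.6]]
0.038 [[-7.1, -51.8], [7.4, -51.8]]
0.06 [[-6.3, 20.8], [6.8, 20.8], [-6.5, -20.5], [6.5, -20.5]]
0.006 [[-27.0, -112.9], [27.3, -112.8]]
-0.0011171973834102633 -0.0956299737007519
```

Run:
```python
from h import *
import pickle
th=np.radians(109.9); ey=np.array([np.cos(th),np.sin(th)]); ex=np.array([ey[1],-ey[0]]); c=np.array([.5540,.2228])+.0002*ex
P=lambda y,z:[*(c+y*ey),z]
r.move_l(P(-.095,.12),vel=.1)
print(r.move_l(P(-.095,.0735),vel=.06,guard=4),T.current_ee_pos())
gripper_to(.006,15); print(T.current_opening(),T.current_wrist_force())
for d in [.008,.016,.021,.024,.0248,.0256]:
    h=r.move_l(P(-.095+d,.0735),vel=.03,guard=9)
    f=np.array(T.current_wrist_force()); print(d,h,((T.current_ee_pos()[:2]-c)@ey*1e3).round(2),"fy",f[:2]@ey,"fx",f[:2]@ex,f[2],T.current_opening())
    if h or f[:2]@ey<-9: break
print(T.current_t())
```

```text
False [0.58687102 0.1335963  0.07373386]
0.011694628618346916 [-0.78408209 -0.47163923  1.03284648]
0.008 False -86.8 fy -1.4991476073367038 fx -0.9222601533217194 2.4585262392231018 0.011737591587186928
0.016 False -78.32 fy -1.764441357187999 fx -1.2635725383367569 3.406082289402192 0.012141500607209147
0.021 False -73.53 fy -1.7733583469475367 fx -1.8010977811295943 4.845399428643949 0.011505589272639458
0.024 False -71.48 fy -3.371176736593873 fx -2.676562377286219 5.244256526660413 0.012000791587642293
0.0248 False -71.45 fy -6.8040758435747115 fx -2.388100106245779 3.928762948922367 0.012018984784979063
0.0256 False -71.38 fy -8.254624634671126 fx -3.5414794900139475 4.583167140645012 0.012191618117088765
23.45
```

The latch reached its hard stop, with force building and no further motion. Now I'll release it and check.

Run:
```python
from h import *
import pickle
th=np.radians(109.9); ey=np.array([np.cos(th),np.sin(th)]); ex=np.array([ey[1],-ey[0]]); c=np.array([.5540,.2228])+.0002*ex
P=lambda y,z:[*(c+y*ey),z]
gripper_to(.04,10); r.move_l(P(-.0704,.11),vel=.08); r.move_l(P(-.085,.16),vel=.1); r.hold(.3)
k,im=look("w7"); print(T.current_ee_pos(),T.current_wrist_force(),T.current_t())
L=np.array([(0,0)])
for n in ["tip_tin","solder_spool","supply_board"]:
    vision.snapshot("scene"); print(n,[np.round(d["at"],3).tolist() for d in models.mark_of(n,"scene")[:1]])
print([(np.round(d["at"],4).tolist()) for d in models.mark_of("latch_grip","wrist")[:1]])
save("g",cv2.resize(im[60:330,180:400],None,fx=2.2,fy=2.2,interpolation=cv2.INTER_CUBIC))
```

```text
[0.58285801 0.14301149 0.15953892] [ 0.19707441 -0.07062872 -0.88946553] 25.7167
tip_tin []
solder_spool [[0.716, 0.03, -0.0]]
supply_board []
[[0.5768, 0.1554, 0.0597]]
```

View pics/g.png

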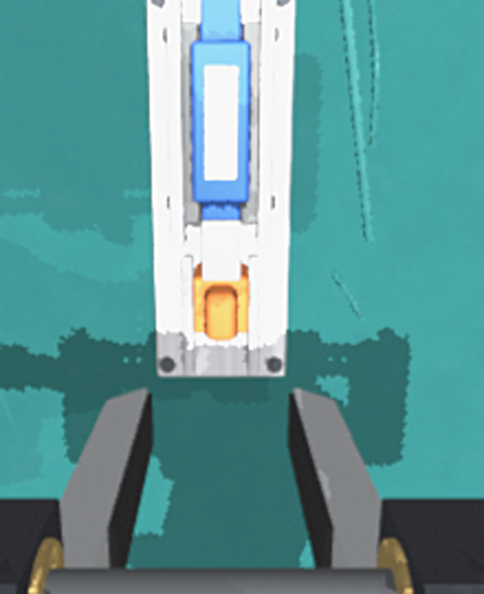

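The tongue at (222,250) now covers the near ear. The fin's rear edge moved from row 397 to row 340, about 24 mm, and the plug hasn't moved. I'll hand the job in.

Run:
```python
from h import *
print(r.sign_off(),T.current_t())
```

```text
the job is handed in; nothing more can be done
the job is handed in; nothing more can be done
```

The plug is fully home in the slot block (peak push about 12 N), the latch is about 24 mm over the ear at its hard stop, the gripper is clear, and the job was handed in at about 26 s; I never went near the tin, spool or board, though the final picture check only re-found the spool, in place.

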